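# Seat the housing in the checking fixture and snap the toggle clamp shut

## Task

With the fingertips, push the aluminium housing along its channel until it sits fully home against the blue end stop, then flip the red-handled toggle clamp over past its centre so that it snaps shut and its rubber pad holds the housing down. Only push, do not pick the housing up, and leave the carton, tape roll and jar where they stand.

Things in the scene. Friction and masses are not known exactly. Their poses are not given: they have to be found in the camera images.
- fixture: Grey checking fixture, bolted down. Base plate 270 x 200 x 12 mm thick. Origin on the bench, mid-width of the channel; plate spans x -140..130, y -70..130 mm. x runs along the channel to the end stop, y to the clamp's side. Two rails 10 mm thick, 15 mm high above the plate, x -115..85, leave a channel 76 mm wide (y -38..38). Housing fully home: its centre is at x 30, y about 0, z 37 mm.
- stop_face (a point): Middle of the inner face of the blue end stop, at fixture x 85, y 0, z 37 mm. The stop is 96 mm wide, 15 mm thick, its top 54 mm above the bench. Axes as the fixture's.
- part_center (a point): Centre (half-way up) of the loose cast aluminium valve housing, a block 110 (x, along the channel) x 70 x 50 mm high, 0.35 to 0.7 kg, standing on the plate between the rails with 3 mm of play each side. It starts 30 to 75 mm short of the stop, its axes within 0.02 rad of the fixture's; push on its -x end face.
- part: The same housing; origin at the centre of its underside, 25 mm below part_center.
- pivot (a point): Centre of the toggle clamp's pivot, whose axis is parallel to the fixture's x: fixture x 50, y 85, z 82 mm. The steel bracket that carries it stands on the plate at x 25..75, y 67..113 mm, up to z 90 mm. Axes as the fixture's.
- clamp_angle (a joint): Clamp lever angle, rad. 0 = open (start): red handle leans 35 deg out to the fixture's +y, arm raised. Grows as the handle goes to -y. 0.61 = over-centre point (handle upright). 1.22 = shut: handle leans 35 deg to -y, pad on the housing (1.27 if nothing is under it). Spring-loaded away from centre both ways: a level push on the handle takes 7 to 20 N at first, nil at centre, then it snaps shut.
- grip_end (a point): Centre of the rounded free end (radius 9 mm) of the red handle, 102 mm from the pivot axis. The red grip, a round bar 18 mm thick, covers the outer 52 mm; below it a 12 mm steel rod runs to the pivot. Highest point of its swing: 193 mm above the bench. The clamping arm, a 12 mm rod 75 mm long, stands 55 deg from the handle on its -y side.
- pad_face (a point): Middle of the underside of the clamp's black rubber pad, 18 mm across, on a 20 mm stem 70 mm out along the clamping arm. Shut, it presses on the housing's top at fixture x 50, y 15 mm with about 7 N.
- clamp: The whole moving lever of the clamp (handle, arm and pad in one piece); origin at the pivot.
- carton_center (a point): Bystander: centre of a small loose brown carton with a yellow band, 75 x 55 x 60 mm high. Leave alone.
- tape: Bystander: loose roll of brown packing tape lying flat, 76 mm across, 48 mm high; origin under its centre. Leave alone.
- jar: Bystander: loose amber jar with blue cap, 56 mm across, 75 mm high; origin under its centre. Leave alone.
Not all that is in view belongs to the job. What is shaped like the part but purple or turquoise is not meant.

How it is judged:
On the way, in this order (a step that is already met when the one before it is completed fails the run):
1. the housing is fully home against the end stop, the clamp still open (x of part_center in the frame of fixture between 0.026 and 0.033 m and z of part_center in the frame of fixture below 0.041 m and y of part_center in the frame of fixture between -0.008 and 0.008 m and angle between the x axis of part_center and the x axis of fixture, either way round below 0.06 rad and value of joint clamp_angle below 0.4 rad), for 0.2 s.
2. the clamp has snapped shut with its pad on the housing (value of joint clamp_angle above 1.15 rad and contact force between clamp and part above 2 N), for 0.2 s.
At the end, for the whole second after the job is handed in: The housing stands flat in the channel with its end within 4 mm of the end stop and square to it (0.06 rad); the clamp lever is past 1.15 rad and its pad presses on the housing with more than 2 N; everything at rest (all of step 2 and x of part_center in the frame of fixture between 0.026 and 0.033 m and z of part_center in the frame of fixture below 0.041 m and y of part_center in the frame of fixture between -0.008 and 0.008 m and angle between the x axis of part_center and the x axis of fixture, either way round below 0.06 rad and linear speed of part below 0.01 m/s); the robot touches nothing.
It fails at once if the housing is lifted more than 10 mm (height (world z) of part_center above 0.047 m).
It fails at once if the housing is tipped (angle between part_center's own z axis and vertical above 0.2 rad).
It fails at once if the clamp is flipped before the housing has been pushed up to the stop (value of joint clamp_angle above 0.9 rad and x of part_center in the frame of fixture below 0.022 m).
It fails at once if the carton, tape roll or jar is moved more than 20 mm (distance of any of carton_center, tape, jar from where it was at the start of the episode above 0.02 m).
It also fails if it takes over 48 s, if anything falls off the work surface, if the arm or the gripper's body presses on something with over 40 N, if the wrist force passes 120 N, or if a joint passes its speed limit or range.

## Robot

A 6-joint arm with a two-finger parallel gripper is mounted at the origin on the work surface. World frame = base frame: x ahead of the robot, y to its left, z up, the work surface at z = 0. Lengths are in m, angles in rad, forces in N, time in s.
With the tool pointing down it reaches from about 0.225 to 0.875 m from the base axis. Payload 3.4 kg.
Tool frame: the origin (TCP) lies at the very end of the fingers, on their centre line; the grasp point (between the pads) lies 19 mm behind it; z points along the fingers, y is the direction in which the jaws open and shut (so a half turn about z gives the same grasp; the last joint's range is limited). The gripper opens to 85 mm and grips with 20 to 120 N. Pads are 22 mm wide; open, the fingers measure 114 mm over their backs; the gripper's body (76 mm by 85 mm) begins 54 mm behind the grasp point. The pads swing forward as they close: fully open they stand 13 mm farther back than shut.
Start: joints at [-1.288, 0.276, 1.505, -0, 1.361, -0.121], TCP at [0.226, -0.529, 0.231] pointing down, gripper open.
Joint ranges: [-2.89, 2.89], [-0.75, 2.08], [0.22, 2.7], [-1.18, 4.32], [0.11, 2.71], [-2.7, 2.7]. Speed limits (rad/s): [2.57, 2.57, 3.14, 3.14, 3.14, 3.14].

## Interface

Orientations are given as a unit quaternion [w, x, y, z].
In Python, from rig import manip gives the robot as it stands. The module is installed in compiled form; this text tells all that it offers.
- The arm moves only by the tool carry_out, never from a script. Its argument "moves" is one flat list of numbers, 5 for each row, row after row: the opening in per cent of the stroke, from 0 (shut) to 100 (fully open), then the shift along the world's x, y, z in cm, then the turn about the world's z in rad. A call has exactly 10 rows; each row shifts and turns the commanded pose from where the row before left it; what a row does not reach is not made up. A row lasts 1/10 s, in which the tool goes at most 50 mm and 8.59 degrees, less where a joint would pass 70% of its speed; a pose out of reach is approached as far as the arm can. A call is refused whole if a number of a shift passes 5 or a number of a turn 0.15, either way. A call with a gripper value outside its range is refused whole. The fingers move at their own pace and stop on an object; "squeeze" is the grip in N (left out, the last holds). Time passes only in rows, so rows that do not move let the fingers close, or fill a call up. It gives the time, the measured TCP pose, the force and the opening at its end, in the units of the state.
- manip.get_state(): the state, without advancing time (a new reading comes with each control period).
- manip.get_image(name): name is "scene" or "side" or "wrist"; returns the picture (480x640x3 uint8, red, green, blue); there is no depth.
- manip.camera_info(name): a dict with "fov_y" (degrees; the focal length in pixels is half the picture's height over the tangent of half this angle, whatever the lens; pixels are square), "cx", "cy" (the principal point, pixels), "dist" ([k1, k2, p1, p2, k3] as OpenCV has them; the pictures are not rectified), "rvec" (rotation vector, rad) and "tvec" (3), from world to camera coordinates, as OpenCV has them; the wrist camera has in their place "hand_eye" (4x4, takes a point from camera to tool coordinates, whose origin is the TCP and whose axes are the flange's). Camera axes: x right, y down, z forward; pixel columns grow to the right and rows downward; lengths in m; the calibration is good to about 2 mm. A picture is of the moment at which its call begins: read the wrist's pose just before it. camera_info takes no time and is no camera call.
- manip.sign_off(): hands the job in, once; it reports no verdict.
The state is a dict: "clock": time; "qpos": joint angles; "qd": joint speeds; "effort": joint torques, N m; "position": TCP position; "ee_rot": TCP orientation; "contact_force": force on the tool from outside, world axes, zero at the start; "moment": the same for the moment, N m; "width": finger opening in m.
Only numpy, scipy, OpenCV 4.12 (cv2) and the standard library are available. Lean on these libraries where they do the work, as an engineer would, in place of code of your own. Each camera call takes 0.05 s, during which the arm holds its last target. There are 200 camera calls.

## Working session

There is one attempt and no reset: what is moved stays moved. The work goes in short steps, Python scripts to look and compute and a tool call to move; the robot and the scene stay as the last step left them, time stands still between calls to the robot, and variables do not carry over. Pictures are saved under pics/ and viewed, about 8 in all and at most 12, crops included, and the job is handed in when it is done.

Besides the shell and the picture viewer there is one more tool, called after "Call:" as name(argument=value, ...), one argument or row to a line, values as JSON. carry_out: Moves the arm, as the interface text tells. Its arguments: {"type":"object","properties":{"moves":{"type":"array","items":{"type":"number"}},"squeeze":{"type":"number"}},"required":["moves"]}

```bash
mkdir -p pics; cat > h.py <<'E'
import numpy as np, cv2
from rig import manip
def cam(n):
    c=manip.camera_info(n); f=240/np.tan(np.radians(c["fov_y"])/2)
    K=np.array([[f,0,c["cx"]],[0,f,c["cy"]],[0,0,1]]); return c,K,np.array(c["dist"],float)
def pose(n):
    c,K,d=cam(n)
    R=cv2.Rodrigues(np.array(c["rvec"],float))[0]; t=np.array(c["tvec"],float).ravel(); return R,t
def ray(n,uv):
    c,K,d=cam(n); R,t=pose(n)
    p=cv2.undistortPoints(np.array(uv,float).reshape(-1,1,2),K,d).reshape(-1,2)
    D=np.c_[p,np.ones(len(p))]@R; return -R.T@t,D
def plane(n,uv,z):
    o,D=ray(n,uv); return o+D*((z-o[2])/D[:,2])[:,None]
def proj(n,P):
    c,K,d=cam(n); return cv2.projectPoints(np.array(P,float).reshape(-1,1,3),np.array(c["rvec"],float),np.array(c["tvec"],float),K,d)[0].reshape(-1,2)
def tri(u1,u2,a="scene",b="side"):
    o1,D1=ray(a,[u1]);o2,D2=ray(b,[u2]);d1=D1[0];d2=D2[0]
    s=np.linalg.lstsq(np.c_[d1,-d2],o2-o1,rcond=None)[0]
    p,q=o1+s[0]*d1,o2+s[1]*d2; return (p+q)/2,np.linalg.norm(p-q)
E
python3 - <<'E'
from h import *
for n in("scene","side"):
    cv2.imwrite(f"pics/{n}0.png",manip.get_image(n)[:,:,::-1]); R,t=pose(n);print(n,-R.T@t)
s=manip.get_state();print(s["clock"],s["position"],s["ee_rot"],s["width"])
E
```

```text
scene [1.3058995  0.37389457 0.89935622]
side [0.467735   0.89463383 0.84926057]
0.1 [ 0.22578244 -0.52828619  0.23053892] [-8.20465560e-04  9.79689919e-01  2.00516798e-01 -5.77817206e-05] 0.08513755506172466
```

View pics/scene0.png

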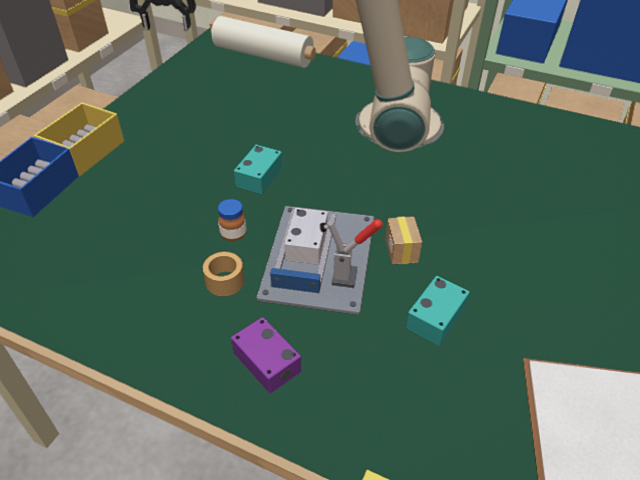

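View pics/side0.png

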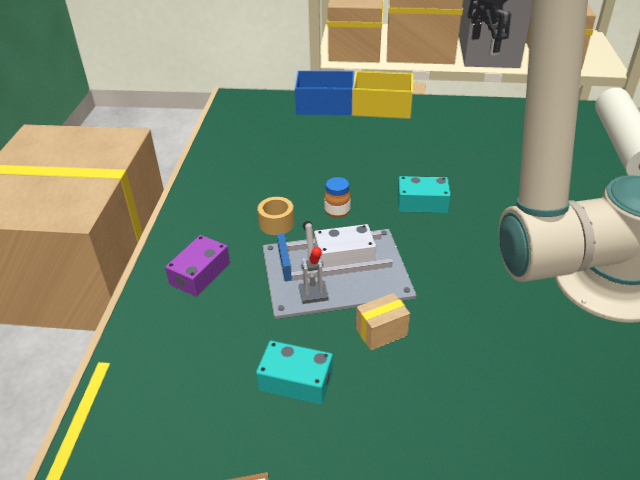

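The grey fixture is at scene (317,258) and side (337,270). The silver housing is between its rails at scene (306,235), the blue stop at (296,280) and the red handle at (369,232). Other housing-shaped blocks are turquoise at (258,168) and (438,308), and purple at (266,353). Only the silver one is bare aluminium and standing in the channel. One enlarged crop will confirm this and give me the corners.

```bash
python3 - <<'E'
from h import *
a=cv2.imread("pics/scene0.png")[195:320,250:390];b=cv2.imread("pics/side0.png")[210:320,255:420]
A=cv2.resize(a,None,fx=3.3,fy=3.3,interpolation=3);A=cv2.resize(a,(int(140*2.8),350),interpolation=3)
B=cv2.resize(b,(int(165*2.4),int(110*2.4)),interpolation=3)
C=np.zeros((350,800,3),np.uint8);C[:,:392]=A;C[:264,400:796]=B
cv2.imwrite("pics/crop1.png",C)
for n in("scene","side"):
    im=cv2.imread(f"pics/{n}0.png");h=cv2.cvtColor(im,cv2.COLOR_BGR2HSV)
    m=((h[...,1]<70)&(h[...,2]>60)).astype(np.uint8)
    x0,y0,x1,y1=(250,195,385,320) if n=="scene" else (255,215,420,318)
    k=np.zeros_like(m);k[y0:y1,x0:x1]=m[y0:y1,x0:x1]
    c=max(cv2.findContours(k,0,1)[0],key=cv2.contourArea)
    q=cv2.approxPolyDP(cv2.convexHull(c),4,True).reshape(-1,2)
    print(n,q.tolist());print(plane(n,q,.012).round(3).tolist())
    r=(((h[...,0]<6)|(h[...,0]>174))&(h[...,1]>180)&(h[...,2]>100)).astype(np.uint8);kk=np.zeros_like(m);kk[y0:y1,x0:x1+5]=r[y0:y1,x0:x1+5]
    print("red",cv2.boundingRect(kk),cv2.minAreaRect(np.argwhere(kk)[:,::-1].astype(np.float32)))
E
```

```text
scene [[285, 206], [373, 216], [358, 314], [257, 300]]
[[0.438, -0.112, 0.012], [0.384, 0.077, 0.012], [0.648, 0.151, 0.012], [0.7, -0.036, 0.012]]
red (356, 220, 26, 23) ((368.2465515136719, 231.29135131835938), (8.514694213867188, 31.240116119384766), 49.76364517211914)
side [[389, 230], [415, 298], [274, 317], [263, 245], [310, 222]]
[[0.433, -0.104, 0.012], [0.382, 0.089, 0.012], [0.638, 0.157, 0.012], [0.691, -0.036, 0.012], [0.602, -0.118, 0.012]]
red (310, 247, 11, 17) ((315.1320495605469, 255.03773498535156), (8.791075706481934, 16.483266830444336), 15.945395469665527)
```

View pics/crop1.png

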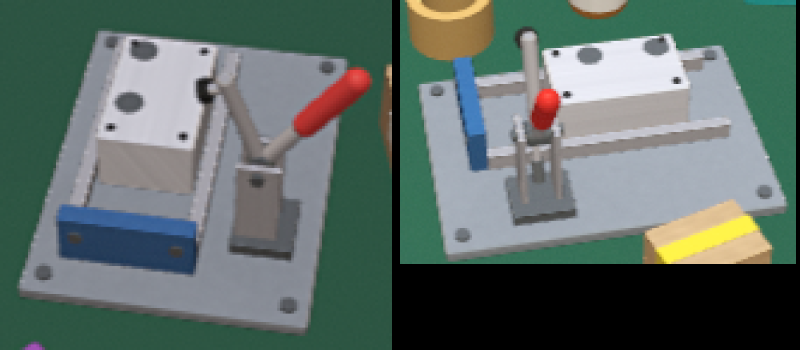

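Crop confirms it: the silver block with dark bosses stands between the rails, short of the blue stop. The clamp is open, with the handle leaning to +y. Next I work out the frame and check it.

```bash
cat >> h.py <<'E'
O=np.array([.552,-.0043]);YAW=.270
def F2W(p):
    c,s=np.cos(YAW),np.sin(YAW);p=np.array(p,float).reshape(-1,3)
    return np.c_[p[:,:2]@np.array([[c,s],[-s,c]])+O,p[:,2]]
def W2F(p):
    c,s=np.cos(YAW),np.sin(YAW);p=np.array(p,float).reshape(-1,3)
    return np.c_[(p[:,:2]-O)@np.array([[c,-s],[s,c]]),p[:,2]]
E
python3 - <<'E'
from h import *
print("part F scene",W2F(plane("scene",[[293.6,208.6],[327.5,210.4],[285,243],[322,248]],.062)).round(3).tolist())
print("part F side",W2F(plane("side",[[314.6,230.8],[366.3,225],[375.8,243.3],[317.5,249.6]],.062)).round(3).tolist())
G=F2W([[.05,.1435,.1656],[.05,.085+.076*np.sin(.61),.082+.076*np.cos(.61)]])
print("grip",G.round(3).tolist())
for n in("scene","side"):print(n,proj(n,G).round(1).tolist())
print("red centre tri",tri([368.2,231.3],[315.1,255.0]))
# stop top inner edge
P=F2W([[.085,-.048,.054],[.085,.048,.054]]);print(proj("scene",P).round(1).tolist(),proj("side",P).round(1).tolist())
print("start of push TCP",F2W([[-.14,0,.035]]))
print("bystanders F: carton",W2F(plane("scene",[[405,225]],.06)),"jar",W2F(plane("scene",[[231,210]],.075)))
E
```

```text
part F scene [[-0.079, -0.04, 0.062], [-0.086, 0.03, 0.062], [0.023, -0.037, 0.062], [0.024, 0.037, 0.062]]
part F side [[0.022, -0.033, 0.062], [-0.083, -0.031, 0.062], [-0.088, 0.026, 0.062], [0.026, 0.023, 0.062]]
grip [[0.562, 0.147, 0.166], [0.566, 0.133, 0.144]]
scene [[379.0, 225.3], [369.9, 232.9]]
side [[314.1, 252.8], [312.9, 256.3]]
red centre tri (array([0.56264877, 0.12841817, 0.14345538]), np.float64(2.3200694025558338e-05))
[[272.8, 267.9], [322.3, 274.5]] [[282.3, 233.1], [288.7, 265.6]]
start of push TCP [[ 0.41707207 -0.0416424   0.035     ]]
bystanders F: carton [[-0.07213099  0.19263417  0.06      ]] jar [[-0.03819801 -0.16287577  0.075     ]]
```

Call:
carry_out(
  moves=[0,1.9,4.4,0,-0.013,0,1.9,4.4,0,-0.013,0,1.9,4.4,0,-0.013,0,1.9,4.4,0,-0.013,0,1.9,4.4,0,-0.013,0,1.9,4.4,0,-0.013,0,1.9,4.4,0,-0.013,0,1.9,4.4,0,-0.013,0,1.9,4.4,0,-0.013,0,1.9,4.4,0,-0.013],
  squeeze=30,
)

```text
clock: 1.1
position: [0.4161, -0.0868, 0.2312]
ee_rot: [0.0, 0.991, 0.136, 0.0]
contact_force: [0.7, -0.8, 0.4]
width: 0.0006
```

Call:
carry_out(
  moves=[0,0.7,2.4,0,0,0,0.7,2.4,0,0,0,0,0,-4,0,0,0,0,-4,0,0,0,0,-3,0,0,0,0,-3,0,0,0,0,-2,0,0,0,0,-2,0,0,0,0,-1,0,0,0,0,0,0],
)

```text
clock: 2.1
position: [0.4288, -0.0405, 0.0402]
ee_rot: [-0.001, 0.991, 0.136, -0.002]
contact_force: [-0.5, 0.8, -0.1]
width: -0.0001
```

```bash
python3 - <<'E'
from h import *
a=manip.get_image("scene")[185:325,240:400];b=manip.get_image("side")[195:325,255:430]
C=np.zeros((350,800,3),np.uint8);C[:,:400]=cv2.resize(a,(400,350),interpolation=3);B=cv2.resize(b,(400,297),interpolation=3);C[:297,400:]=B
cv2.imwrite("pics/crop2.png",C[:,:,::-1])
s=manip.get_state();print(s["position"],s["contact_force"])
E
```

```text
[ 0.43031391 -0.04087848  0.0416765 ] [ 1.2472891  -0.17410272  0.6946525 ]
```

View pics/crop2.png

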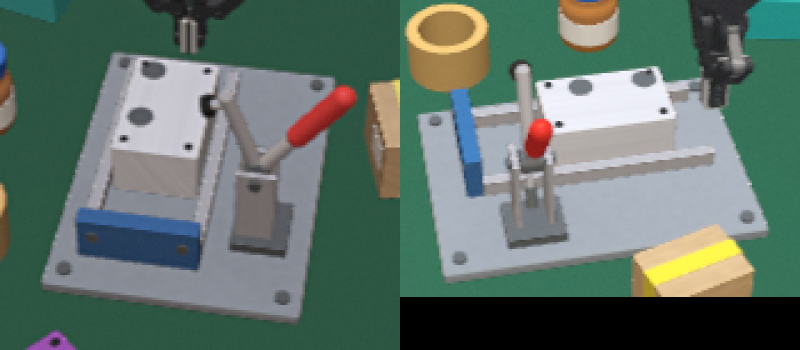

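Fingers are centred about 2 cm behind the -x face, with the clamp still open. Pushing now.

Call:
carry_out(
  moves=[0,0.96,0.27,0,0,0,0.96,0.27,0,0,0,0.96,0.27,0,0,0,0.96,0.27,0,0,0,0.96,0.27,0,0,0,0.96,0.27,0,0,0,0.96,0.27,0,0,0,0.48,0.13,0,0,0,0,0,0,0,0,0,0,0,0],
)

```text
clock: 3.2
position: [0.5026, -0.0203, 0.0413]
ee_rot: [0.0, 0.991, 0.136, 0.001]
contact_force: [-0.2, -0.6, 0.1]
width: -0.0001
```

Call:
carry_out(
  moves=[0,0.2,0.05,0,0,0,0.2,0.05,0,0,0,0.2,0.06,0,0,0,0.2,0.05,0,0,0,0.2,0.05,0,0,0,0.1,0.03,0,0,0,0.1,0.03,0,0,0,0,0,0,0,0,0,0,0,0,0,0,0,0,0],
)

```text
clock: 4.2
position: [0.512, -0.0175, 0.0413]
ee_rot: [-0.0, 0.991, 0.137, -0.002]
contact_force: [-4.1, -1.3, 4.6]
width: 0.0001
```

Call:
carry_out(
  moves=[0,0.1,0.03,0,0,0,0.1,0.03,0,0,0,0.1,0.03,0,0,0,0.1,0.02,0,0,0,0,0,0,0,0,0,0,0,0,0,0,0,0,0,0,0,0,0,0,0,0,0,0,0,0,0,0,0,0],
)

```text
clock: 5.2
position: [0.5147, -0.0167, 0.0413]
ee_rot: [-0.0, 0.991, 0.137, -0.003]
contact_force: [-6.6, -2.2, 5.5]
width: 0.0001
```

```bash
sed -i 's/^O=.*;YAW/O=np.array([.550,-.007]);YAW/' h.py; python3 - <<'E'
from h import *
s=manip.get_state();print(s["position"],s["contact_force"],W2F(s["position"]))
ims={n:manip.get_image(n) for n in("scene","side")}
a=ims["scene"][190:310,250:370];b=ims["side"][210:300,265:385]
C=np.zeros((400,800,3),np.uint8);C[:,:400]=cv2.resize(a,(400,400),interpolation=3);C[:300,400:]=cv2.resize(b,(400,300),interpolation=3)
cv2.imwrite("pics/crop3.png",C[:,:,::-1])
E
```

```text
[ 0.51473093 -0.01668278  0.04127779] [-6.63635885 -2.19614058  5.52786145] [[-3.65740012e-02  7.53839395e-05  4.12777932e-02]]
```

View pics/crop3.png

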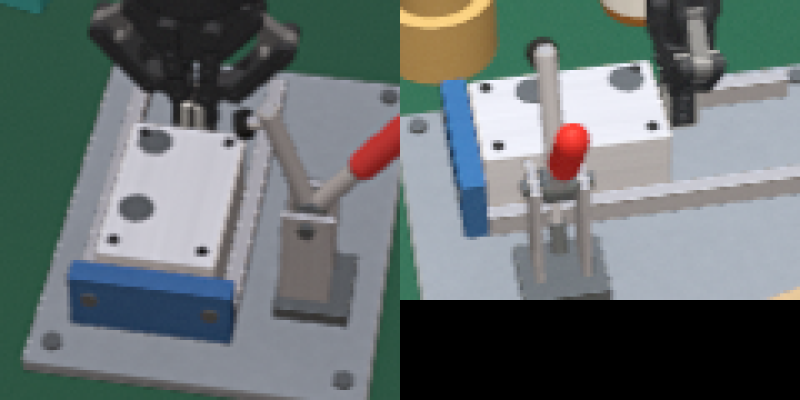

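The housing is almost at the stop, and the force is still only sliding friction. I'll continue gently until the force rises.

Call:
carry_out(
  moves=[0,0.1,0.03,0,0,0,0.1,0.03,0,0,0,0.1,0.02,0,0,0,0.1,0.03,0,0,0,0,0,0,0,0,0,0,0,0,0,0,0,0,0,0,0,0,0,0,0,0,0,0,0,0,0,0,0,0],
)

```text
clock: 6.3
position: [0.5147, -0.0166, 0.0411]
ee_rot: [0.0, 0.99, 0.137, -0.007]
contact_force: [-14.1, -8.6, 12.1]
width: 0.0001
```

Call:
carry_out(
  moves=[0,-2.5,-0.7,0,0,0,0,0,4.5,0,0,0,0,4.5,0,0,0,0,4.5,0,0,0,0,4.5,0,0,1.0,4.2,0,0,0,1.0,4.2,0,0,0,1.0,4.2,0,0,0,1.0,4.2,0,0,0,1.0,4.2,0,0],
)

```text
clock: 7.3
position: [0.5479, 0.1898, 0.2218]
ee_rot: [-0.0, 0.991, 0.136, 0.001]
contact_force: [1.1, 0.4, 0.2]
width: 0.0003
```

```bash
python3 - <<'E'
from h import *
s=manip.get_state();print(s["position"],s["contact_force"],W2F(s["position"]),"want",F2W([.05,.19,.145]))
ims={n:manip.get_image(n) for n in("scene","side")}
a=ims["scene"][175:315,250:410];b=ims["side"][190:330,255:415]
C=np.hstack([cv2.resize(a,(400,350),interpolation=3),cv2.resize(b,(400,350),interpolation=3)])
cv2.imwrite("pics/crop4.png",C[:,:,::-1])
E
```

```text
[0.54791681 0.18977892 0.22181153] [1.10865115 0.41134298 0.22455384] [[0.0504794  0.19020544 0.22181153]] want [[0.54750957 0.18945304 0.145     ]]
```

View pics/crop4.png

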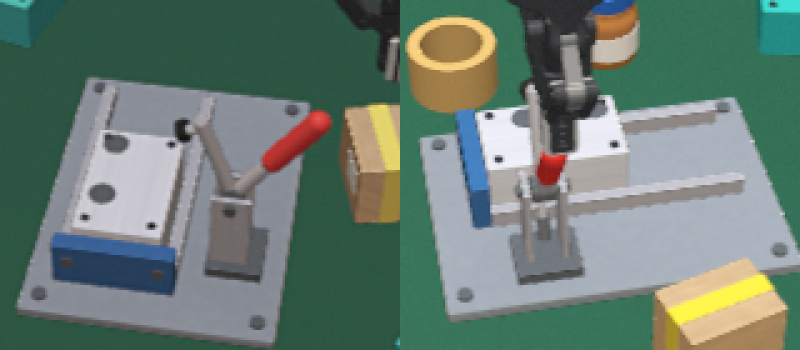

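The housing is flush with the stop. The fingertips are above and beyond the handle's +y side, in line with it. Now down, then push toward -y.

Call:
carry_out(
  moves=[0,0,0,-2.5,0,0,0,0,-2.5,0,0,0,0,-2.5,0,0,0.27,-0.96,0,0,0,0.27,-0.96,0,0,0,0.27,-0.96,0,0,0,0.27,-0.96,0,0,0,0.27,-0.96,0,0,0,0.27,-0.96,0,0,0,0.27,-0.96,0,0],
)

```text
clock: 8.4
position: [0.5684, 0.1219, 0.1507]
ee_rot: [-0.002, 0.991, 0.136, 0.004]
contact_force: [-2.6, 6.3, 16.4]
width: 0.0
```

Call:
carry_out(
  moves=[0,0.27,-0.96,0,0,0,0.27,-0.96,0,0,0,0.27,-0.96,0,0,0,0.27,-0.96,0,0,0,0,0,0,0,0,0,0,0,0,0,0,0,0,0,0,0,0,0,0,0,0,0,0,0,0,0,0,0,0],
)

```text
clock: 9.4
position: [0.5765, 0.0825, 0.1462]
ee_rot: [0.0, 0.991, 0.137, -0.0]
contact_force: [0.0, 0.6, 0.6]
width: -0.0002
```

```bash
python3 - <<'E'
from h import *
s=manip.get_state();print(s["position"],s["contact_force"],W2F(s["position"]))
ims={n:manip.get_image(n) for n in("scene","side")}
a=ims["scene"][175:315,250:410];b=ims["side"][190:330,255:415]
C=np.hstack([cv2.resize(a,(400,350),interpolation=3),cv2.resize(b,(400,350),interpolation=3)])
cv2.imwrite("pics/crop5.png",C[:,:,::-1])
E
```

```text
[0.5765378  0.08253596 0.14623454] [0.01224063 0.55953394 0.59157668] [[0.04945841 0.07921369 0.14623454]]
```

View pics/crop5.png

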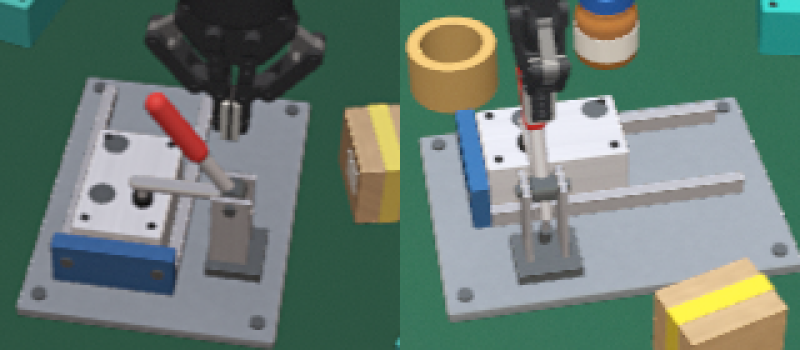

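The clamp has snapped shut with its pad on the housing, and the contact force is near zero. I'll withdraw to +y and then up.

Call:
carry_out(
  moves=[0,-0.54,1.92,0,0,0,-0.54,1.92,0,0,0,-0.54,1.92,0,0,0,0,0,4,0,0,0,0,4,0,0,-0.5,2,4,0,0,-1.0,4,0,0,0,-1.0,4,0,0,0,0,0,0,0,0,0,0,0,0],
)

```text
clock: 10.5
position: [0.535, 0.2404, 0.2662]
ee_rot: [0.0, 0.99, 0.138, -0.0]
contact_force: [0.2, -1.0, -0.1]
width: 0.0
```

```bash
python3 - <<'E'
from h import *
s=manip.get_state();print(s["clock"],s["position"],s["contact_force"])
ims={n:manip.get_image(n) for n in("scene","side")}
G=F2W([[.05,.085+.076*np.sin(-.61),.082+.076*np.cos(.61)]])
for n,im in ims.items():
    h=cv2.cvtColor(im,cv2.COLOR_RGB2HSV);r=(((h[...,0]<6)|(h[...,0]>174))&(h[...,1]>180)&(h[...,2]>100));r[:200]=0;r[320:]=0;r[:,:280]=0;r[:,390:]=0
    print(n,"red centre",cv2.minAreaRect(np.argwhere(r)[:,::-1].astype(np.float32))[0],"shut model",proj(n,G))
a=ims["scene"][175:315,250:410];b=ims["side"][190:330,255:415]
C=np.hstack([cv2.resize(a,(400,350),interpolation=3),cv2.resize(b,(400,350),interpolation=3)])
cv2.imwrite("pics/crop6.png",C[:,:,::-1])
E
```

```text
10.5 [0.53501528 0.24042532 0.26622824] [ 0.221323   -0.99776491 -0.09173854]
scene red centre (320.041015625, 225.54917907714844) shut model [[321.55660051 225.89822519]]
side red centre (306.8122863769531, 222.90443420410156) shut model [[306.28576537 223.27634918]]
```

View pics/crop6.png

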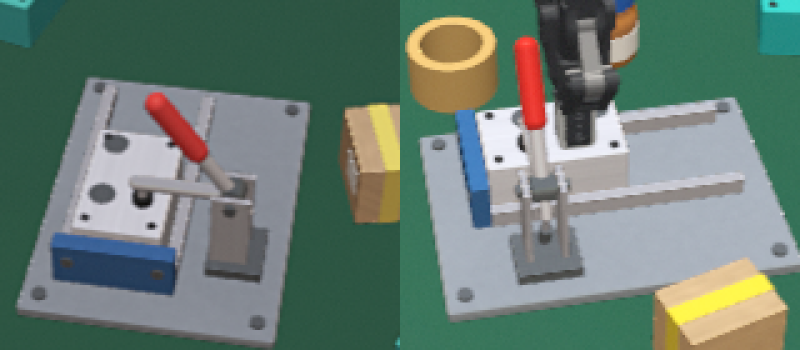

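The handle sits within 2 px of where the shut position should put it. The pad is on the housing, the housing is against the stop, and the arm is clear.

```bash
python3 -c "
from rig import manip
print(manip.sign_off())"
```

```text
the job is handed in; nothing more can be done
None
```

I pushed the housing home with the closed fingertips, flipped the clamp shut from its +y side, and handed the job in at about 10.5 s. The hand-in gave no verdict.

- **Housing:** it stopped moving against the blue end stop, and the push force rose from about 7 N to about 17 N. The fingertips ended within about 1 mm of where the fully-home position puts them. The later pictures show it flush with the stop.
- **Clamp:** the red handle is within 2 px of its modelled shut position in both views, and the pad is on top of the housing. I could not measure the pad's force directly.
- **Surroundings:** the arm was clear of everything, with about 1 N read at the tool. The carton and tape roll show no movement in the pictures. The arm passed well above the jar, but the final picture shows only part of it, so I did not check its position separately.

The first fixture estimate was 3–5 mm off against the handle, so I shifted it by 2 mm in x and 3 mm in y. No other check disagreed.

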